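Dip-gauge the sealer tank and present the rod for reading

TASK

Take the gauge rod from its rack by the orange handle, slide it into the sloping brass dip tube of the green tank until its collar stops squarely on the tube's mouth, let it rest there a moment, and draw it right out again. Then hold the rod level and still so that its tip is over the middle of the white marble disc, about a hand's width (10 cm) above it, touching nothing, so that the marks can be read; finish there, still holding the rod. Leave the jars, bottle, tin, spectacle case and wax stick where they are.

Things in the scene. Friction and masses are not known exactly. Their poses are not given: they have to be found in the camera images.
- rod: gauge rod, loose, ~140 g: steel rod 10 mm dia with black marks, brass collar (36 mm dia, 6 mm thick), orange handle of section 18 (y) x 20 (z) mm. Origin on the axis at the collar's front face; x along the rod from tip to handle: tip at x = -110 mm, collar 0 to 6, handle 6 to 98. Starts lying level in the rack, axis 60 mm above the table, z up, tip roughly towards the robot
- tip (a point): the rounded tip end of the gauge rod, on its axis
- handle (a point): the middle of the orange handle, on the rod's axis, 52 mm behind the collar's front face; the place to grip, both sides are free
- rack: dark wooden rack, fixed, base 240 x 70 x 12 mm; blocks 50 wide, 16 long carry the rod: at x = 60 mm (67 high, 14 mm open notch) and at x = 219 mm under the handle's tail (lips 62 high). Origin under the middle of its end nearest the robot, x along the rod towards the handle; the rod lifts straight up out of the notches
- tank: green sealer tank, fixed, 120 (x) x 160 (y) x 140 mm high with a 12 mm high black cap on top; origin under its centre; the brass dip tube slopes up out of its +x face, which looks away from the robot
- tube: brass dip tube on the tank, fixed, sloping 40 degrees up. Origin at the centre of its open mouth, 136 mm above the table; z along the tube outwards, y level, x down and outwards. Rim 34 mm outer dia; flares in from 27 mm to a 15 mm bore within 14 mm; 130 mm long, nothing inside. With the rod fully in, its origin is here and its x axis along this z
- disc: round white marble reading disc, fixed, 160 mm diameter, 18 mm thick, flat on the table; origin under its centre
- jar_red: loose small glass jar with red lid, 44 mm diameter, 50 mm high, upright; bystander; origin under its centre
- jar_yellow: loose small glass jar with yellow lid, 44 mm diameter, 50 mm high, upright; bystander; origin under its centre
- bottle: loose bottle with blue cap, 60 mm diameter, 150 mm high, upright; bystander; origin under its centre
- tin: loose open red paint tin, 80 mm wide, 75 mm high; bystander; origin under its centre
- case: loose dark red spectacle case 65 x 160 x 35 mm; bystander; origin under its centre
- wax: loose orange wax stick 18 x 75 x 16 mm lying on the table; bystander; origin under its centre
Things that resemble listed ones, but are neither listed nor needed, are in the scene too. What is shaped like the tank but red is not meant.

How it is judged:
On the way, in this order (a step that is already met when the one before it is completed fails the run):
1. the held rod is fully in the dip tube, collar within 3 mm of its mouth, for 0.2 s (z of rod in the frame of tube below 0.003 m and distance between rod and tube below 0.007 m and angle between the x axis of rod and the z axis of tube, either way round below 0.09 rad and contact force between rod and the fingers above 0.5 N), for 0.2 s.
2. the rod is drawn right out: its tip more than 20 mm outside the tube's mouth (z of tip in the frame of tube above 0.02 m), for 0.1 s.
At the end, for the whole second after the job is handed in: Rod held in the gripper, still, level within 7 degrees, tip within 50 mm (seen from above) of the disc's centre and 70 to 190 mm above the table, touching neither tank, rack nor disc; jars, bottle, tin, case and wax stick within 30 mm of their starts, jars, bottle and tin upright (angle between rod's own x axis and vertical between 1.451 and 1.691 rad and horizontal distance between tip and disc below 0.05 m and height (world z) of tip between 0.07 and 0.19 m and contact force between rod and the fingers above 1 N and contact force between rod and tank below 0.1 N and contact force between rod and rack below 0.1 N and contact force between rod and disc below 0.1 N and linear speed of rod below 0.03 m/s and distance of each of jar_red, jar_yellow, bottle, tin, case, wax from where it was at the start of the episode below 0.03 m and angle between each of jar_red, jar_yellow, bottle, tin's own z axis and vertical below 0.3 rad); the arm keeps its last pose, push and grip.
It fails at once if a bystander (jar, bottle, tin, case, wax stick) is moved by more than 30 mm (distance of any of jar_red, jar_yellow, bottle, tin, case, wax from where it was at the start of the episode above 0.03 m).
It fails at once if a jar, the bottle or the tin is tipped over (angle between any of jar_red, jar_yellow, bottle, tin's own z axis and vertical above 0.6 rad).
It also fails if it takes over 48 s, if anything falls off the work surface, if the arm or the gripper's body presses on something with over 40 N, if the wrist force passes 120 N, or if a joint passes its speed limit or range.

ROBOT

A 6-joint arm with a two-finger parallel gripper is mounted at the origin on the work surface. World frame = base frame: x ahead of the robot, y to its left, z up, the work surface at z = 0. Lengths are in m, angles in rad, forces in N, time in s.
With the tool pointing down it reaches from about 0.25 to 0.775 m from the base axis. Payload 4 kg.
Tool frame: the origin (TCP) lies at the centre of the arm's flange, where the gripper is bolted on; the fingertips stand 199 mm ahead of it and the grasp point (between the pads) lies 180 mm ahead of it; z points along the fingers, y is the line along which they close (so a half turn about z gives the same grasp; the last joint's range is limited). The gripper opens to 94 mm and grips with 3 to 60 N. Pads are 16 mm wide; open, the fingers measure 119 mm over their backs; the gripper's body (75 mm by 177 mm) begins 78 mm behind the grasp point.
Start: joints at [-1.293, 0.087, 1.371, -0, 1.684, -0.103], TCP at [0.204, -0.511, 0.405] pointing down, gripper open.
Joint ranges: [-3.1, 3.1], [-0.76, 2.03], [0.27, 2.55], [-1.08, 4.22], [0.17, 2.65], [-2.57, 2.57]. Speed limits (rad/s): [2.79, 2.79, 3.14, 3.14, 3.14, 3.14].

INTERFACE

Orientations are given as a rotation vector (axis times angle).
In Python, from cell import monitor, cams, r gives the robot as it stands.
- The arm moves only by the shell command python3 -m pendant 'ROWS' [OPENING] [FORCE]. ROWS is JSON, a list that holds one entry, the list of rows, each a list of 4 numbers: the shift along the tool's x, y, z in units of 0.3 m (1.0 is 0.3 m), then the turn about the tool's z in units of 2 pi rad (1.0 is 2 pi rad). A call has 1 to 8 rows; each row is the pose to reach, as a shift and turn from the pose commanded when the call began, along the tool's axes at that moment, turning the shorter way round; what a row does not reach only later rows make up. A row lasts 1/10 s, in which the tool goes at most 50 mm and 8.59 degrees, less where a joint would pass 70% of its speed; a pose out of reach is approached as far as the arm can. A call with a number of a shift or a turn outside -1 to 1 is refused whole. A call with a gripper value outside its range is refused whole. OPENING is the opening, from 0 (shut) to 1 (fully open), set as the call begins (- or left out, the last holds). The fingers move at their own pace and stop on an object; FORCE is the grip in N (left out, the last holds). Time passes only in rows, so rows that repeat a pose let the fingers close. It gives the time, the measured TCP pose, the force, the opening and the grip force at its end, in the units of the state.
- monitor.observe(): the state, without advancing time (a new reading comes with each control period).
- cams.get_image(name): name is "side" or "top"; returns a dict with "frame" (384x512x3 uint8, red, green, blue), "depth" (384x512 float32, m along the optical axis (not along the pixel's ray), 0 where there is no reading), "mtx" (3x3 intrinsics, pixels), "R" (3x3) and "t" (3): a world point X has camera coordinates R X + t. Camera axes: x right, y down, z forward; pixel columns grow to the right and rows downward; lengths in m; the calibration is good to about 2 mm. A picture is of the moment at which its call begins.
- r.hand_in(): hands the job in; it is judged then, once.
The state is a dict: "time": time; "joint_positions": joint angles; "joint_velocities": joint speeds; "joint_efforts": joint torques, N m; "tcp_pos": TCP position; "tcp_rot": TCP orientation; "wrist_force": force on the tool from outside, world axes, zero at the start; "ft_torque": the same for the moment, N m; "opening": finger opening in m; "gripper_force": force on a finger pad.
Only numpy, scipy, OpenCV 4.12 (cv2) and the standard library are available. Lean on these libraries where they do the work, as an engineer would, in place of code of your own. Each camera call takes 0.05 s, during which the arm holds its last target. There are 200 camera calls.

## Working session

There is one attempt and no reset: what is moved stays moved. The work goes in short steps, Python scripts to look and compute and a shell command to move; the robot and the scene stay as the last step left them, time stands still between calls to the robot, and variables do not carry over. Pictures are saved under pics/ and viewed, at most 10 in all, crops included, and the job is handed in when it is done.

```bash
mkdir -p pics; ls; python3 - <<'E'
from cell import monitor,cams,r
import cv2,numpy as np
print(monitor.observe())
for n in("top","side"):
    d=cams.get_image(n); cv2.imwrite(f"pics/{n}0.png",d["frame"][:,:,::-1]); np.savez(f"{n}0.npz",**d)
    print(n,d["mtx"],d["R"],d["t"])
E
```

```text
pics
{'time': 0.0, 'joint_positions': array([-1.29310029e+00,  8.79558129e-02,  1.37223496e+00, -6.41351724e-07,
        1.68356323e+00, -1.03095251e-01]), 'joint_velocities': array([-9.64997502e-04, -1.41710567e-04,  1.06837152e-03, -1.99556279e-04,
        7.24164427e-04, -7.44222031e-05]), 'joint_efforts': array([-1.13170088e-03, -3.40185893e+01, -3.02429545e+01,  7.17499363e-02,
        3.31376377e-02, -1.48148911e-04]), 'tcp_pos': array([ 0.20437969, -0.51050401,  0.40351303]), 'tcp_rot': array([-3.08270815e+00, -5.94130686e-01,  2.96806396e-04]), 'wrist_force': array([-0.07709641,  0.43304266,  0.0533645 ]), 'ft_torque': array([-0.01877236,  0.0286815 ,  0.05275215]), 'gripper_force': 0.0, 'opening': 0.09395532235583862}
top [[445.02095848   0.         258.04299347]
 [  0.         445.02095848 196.34583151]
 [  0.           0.           1.        ]] [[ 9.34743569e-04 -9.99842110e-01 -1.77449020e-02]
 [-9.95764243e-01  7.00804123e-04 -9.19406428e-02]
 [ 9.19385620e-02  1.77556798e-02 -9.95606366e-01]] [0.13668673 0.52591737 1.33392784]
side [[449.46544034   0.         249.64646495]
 [  0.         449.46544034 198.1819887 ]
 [  0.           0.           1.        ]] [[-0.92916736 -0.36945403  0.01231783]
 [-0.25858285  0.62579456 -0.73587776]
 [ 0.26416457 -0.68693878 -0.67700236]] [0.54441776 0.1176867  1.19807138]
```

View pics/top0.png

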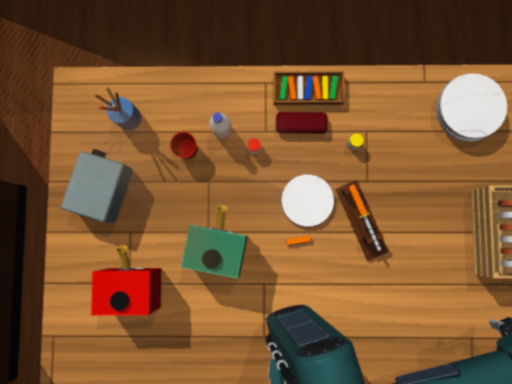

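View pics/side0.png

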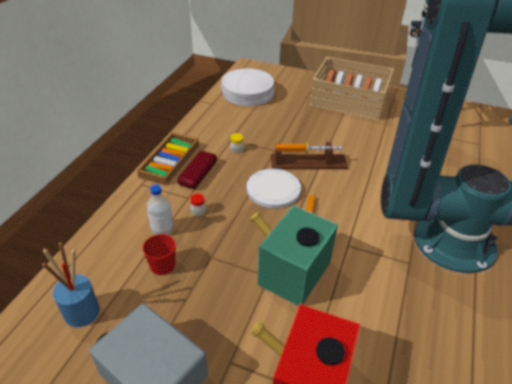

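The top view shows the green tank at about (215,250) with its tube mouth near (222,208), the disc at (307,200), and the rod in its rack from (355,187) to (385,258). The side view shows the tube mouth near (255,217) and the rod near (305,148). The red tank is a decoy. Next I'll measure positions.

```bash
cat > h.py <<'E'
import numpy as np,cv2
def load(n):return dict(np.load(n))
def ray(d,uv,z):
    uv=np.atleast_2d(np.float64(uv)); p=np.c_[uv,np.ones(len(uv))]@np.linalg.inv(d["mtx"]).T
    c=-d["R"].T@d["t"]; v=p@d["R"]; return c+v*((z-c[2])/v[:,2])[:,None]
def dirs(d,uv):
    v=np.linalg.inv(d["mtx"])@np.r_[uv,1.]; v=d["R"].T@v; return -d["R"].T@d["t"],v/np.linalg.norm(v)
def tri(d1,u1,d2,u2):
    A=np.zeros((3,3));b=np.zeros(3);L=[]
    for d,u in((d1,u1),(d2,u2)):
        c,v=dirs(d,u);P=np.eye(3)-np.outer(v,v);A+=P;b+=P@c;L.append((P,c))
    x=np.linalg.solve(A,b);return x,[np.linalg.norm(P@(x-c)) for P,c in L]
def proj(d,X):
    q=d["mtx"]@(d["R"]@X+d["t"]);return q[:2]/q[2]
def pts(d,mask):
    v,u=np.nonzero(mask&(d["depth"]>0)); z=d["depth"][v,u]
    q=(np.c_[u,v,np.ones(len(u))]@np.linalg.inv(d["mtx"]).T)*z[:,None]
    return (q-d["t"])@d["R"]
def box(d,x0,y0,x1,y1):
    m=np.zeros(d["depth"].shape,bool);m[y0:y1,x0:x1]=1;return m
def hsv(d):return cv2.cvtColor(d["frame"],cv2.COLOR_RGB2HSV).astype(int)
E
python3 - <<'E'
from h import *
T=load("top0.npz");S=load("side0.npz")
H=hsv(T)
def cc(m):return [np.argwhere(m)[:,::-1].mean(0).round(2),m.sum()]
# disc
m=box(T,270,165,345,235)&(H[...,1]<40)&(H[...,2]>150);print("disc",cc(m),ray(T,cc(m)[0],.018))
# tank top
g=box(T,170,215,260,290)&(H[...,0]>60)&(H[...,0]<95)&(H[...,1]>80)
P=pts(T,g);print("green z",np.percentile(P[:,2],[5,50,95]))
b=box(T,195,240,230,275)&(H[...,2]<60);print("cap",cc(b),ray(T,cc(b)[0],.152))
gt=P[abs(P[:,2]-.14)<.008];r=cv2.minAreaRect(np.float32(gt[:,:2]));print("tank rect",r)
# handle
o=box(T,340,170,375,225)&(H[...,0]<22)&(H[...,1]>190)&(H[...,2]>170);print("handle",cc(o))
Q=pts(T,o);print(np.percentile(Q[:,2],[5,50,95]))
q=ray(T,np.argwhere(o)[:,::-1],.07);r=cv2.minAreaRect(np.float32(q[:,:2]));print(r,q.mean(0))
l=cv2.fitLine(np.float32(q[:,:2]),cv2.DIST_L2,0,.01,.01).ravel();print(l,np.degrees(np.arctan2(l[1],l[0])))
# tube from depth: points in region above table, non-green
for n,d,bx in(("top",T,(205,198,240,232)),("side",S,(240,205,285,245))):
    h=hsv(d);m=box(d,*bx)&~((h[...,0]>60)&(h[...,0]<95)&(h[...,1]>80))
    P=pts(d,m);k=(P[:,2]>.05);P=P[k];print(n,len(P),P[P[:,2].argsort()][-8:].round(3).tolist())
for n,d,(x0,y0,x1,y1) in(("a",T,(195,195,245,235)),("b",S,(240,200,290,240)),("c",T,(335,175,395,270)),("d",S,(265,135,355,175))):
    c=cv2.resize(d["frame"][y0:y1,x0:x1,::-1],None,fx=1,fy=1);c=cv2.resize(c,(400,300),interpolation=cv2.INTER_CUBIC);cv2.imwrite(f"/tmp/{n}.png",c)
I=[cv2.imread(f"/tmp/{n}.png") for n in "abcd"]
cv2.imwrite("pics/m0.png",np.vstack([np.hstack(I[:2]),np.hstack(I[2:])]))
E
```

```text
disc [array([307.32, 200.18]), np.int64(2111)] [[ 0.5146888  -0.01408677  0.018     ]]
green z [0.13531188 0.13931963 0.14322364]
cap [array([211.46, 258.55]), np.int64(256)] [[0.34321804 0.26193088 0.152     ]]
tank rect ((0.3631870150566101, 0.25776469707489014), (0.15899015963077545, 0.11889327317476273), 78.7224349975586)
handle [array([357.74, 199.9 ]), np.int64(200)]
[0.06414524 0.06858585 0.07281714]
((0.5114234685897827, -0.1570795178413391), (0.09529262781143188, 0.018011948093771935), 22.892114639282227) [ 0.5111197  -0.15720725  0.07      ]
[ 0.92030764  0.39119542  0.5111197  -0.15720725] 23.028904
top 219 [[0.471, 0.232, 0.145], [0.474, 0.226, 0.146], [0.468, 0.235, 0.146], [0.471, 0.229, 0.147], [0.477, 0.246, 0.147], [0.474, 0.24, 0.147], [0.471, 0.234, 0.149], [0.471, 0.237, 0.149]]
side 278 [[0.475, 0.244, 0.147], [0.47, 0.242, 0.147], [0.473, 0.248, 0.147], [0.472, 0.244, 0.148], [0.471, 0.241, 0.149], [0.473, 0.242, 0.149], [0.471, 0.234, 0.149], [0.471, 0.24, 0.151]]
```

View pics/m0.png

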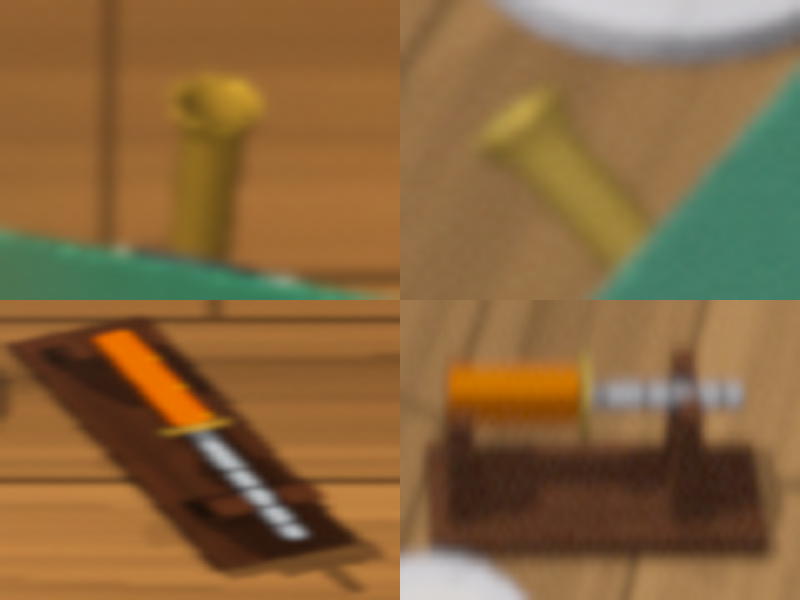

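```bash
python3 - <<'E'
from h import *
T=load("top0.npz");S=load("side0.npz")
print("mouth top ray",ray(T,(221.8,208.5),.136)," side ray",ray(S,(254.2,215.6),.136),tri(T,(221.8,208.5),S,(254.2,215.6)))
print("tip",ray(T,(380,249.4),.063))
yaw=np.radians(-11.3);c=np.array([.3632,.2578])
for n,d,bx in(("top",T,(210,200,236,232)),("side",S,(246,207,285,245))):
    h=hsv(d);m=box(d,*bx)&~((h[...,0]>60)&(h[...,0]<95)&(h[...,1]>80))
    P=pts(d,m)
    e=np.array([np.cos(yaw),np.sin(yaw)]);x=(P[:,:2]-c)@e;y=(P[:,:2]-c)@[-e[1],e[0]]
    k=(P[:,2]>.06)&(x>.058)&(abs(y)<.03)&(x<.13)
    for a in np.arange(.06,.13,.01):
        j=k&(abs(x-a)<.005)
        if j.sum()>3:print(n,a.round(2),j.sum(),"y",np.percentile(y[j],[5,50,95]).round(4),"z",np.percentile(P[j,2],[5,50,95]).round(3))
E
```

```text
mouth top ray [[0.48156158 0.23631754 0.136     ]]  side ray [[0.48173737 0.23720132 0.136     ]] (array([0.48180378, 0.23644684, 0.13523861]), [np.float64(0.0001992973652472612), np.float64(0.00019929736524729194)])
tip [[ 0.36642388 -0.22065292  0.063     ]]
top 0.06 22 y [-0.0187 -0.0004  0.0192] z [0.093 0.105 0.109]
top 0.07 24 y [-0.0079 -0.      0.009 ] z [0.097 0.104 0.111]
top 0.08 29 y [-0.0091  0.0007  0.0104] z [0.104 0.113 0.119]
top 0.09 26 y [-0.0083 -0.0001  0.0106] z [0.113 0.121 0.125]
top 0.1 29 y [-0.0085  0.0007  0.0096] z [0.119 0.128 0.137]
top 0.11 30 y [-0.0093 -0.0002  0.0105] z [0.124 0.141 0.148]
top 0.12 38 y [-0.0119  0.0029  0.0144] z [0.12  0.126 0.142]
top 0.13 16 y [-0.0086  0.0026  0.013 ] z [0.122 0.125 0.133]
side 0.06 14 y [-0.0234 -0.001   0.0245] z [0.138 0.14  0.142]
side 0.07 6 y [0.0006 0.0073 0.0115] z [0.107 0.111 0.113]
side 0.08 47 y [-0.0028  0.0099  0.0148] z [0.102 0.112 0.119]
side 0.09 49 y [-0.0014  0.0104  0.0148] z [0.107 0.121 0.128]
side 0.1 49 y [-0.0016  0.0097  0.0153] z [0.116 0.129 0.138]
side 0.11 60 y [-0.0021  0.0128  0.017 ] z [0.122 0.14  0.149]
side 0.12 17 y [-0.0102  0.016   0.0198] z [0.13  0.134 0.141]
side 0.13 12 y [-0.0059  0.001   0.0106] z [0.124 0.126 0.129]
```

```bash
cat > go.py <<'E'
import sys,numpy as np
from scipy.spatial.transform import Rotation as R
from cell import monitor
s=monitor.observe();M=R.from_rotvec(s["tcp_rot"]).as_matrix();p=s["tcp_pos"]
yaw=np.degrees(np.arctan2(M[1,0],M[0,0]))
print("t",round(s["time"],2),"grasp",(p+.18*M[:,2]).round(4),"toolx yaw",yaw.round(2),"z",M[:,2].round(3),"F",s["wrist_force"].round(2),"op",round(s["opening"],4),"gf",round(s["gripper_force"],2))
if len(sys.argv)>1:
    g=np.array(eval(sys.argv[1]),float) # grasp xyz, yaw
    sh=M.T@(g[:3]-p-.18*M[:,2])
    dy=(g[3]-yaw+180)%360-180; dy2=(dy+90)%180-90
    print("shift units",(sh/.3).round(4),"turn about tool z units",(-dy/360).round(4),"mod half turn",(-dy2/360).round(4), "j6",s["joint_positions"][5].round(3))
E
python3 go.py "[.5114,-.1571,.13,23.2]"
```

```text
t 0.1 grasp [ 0.2043 -0.5102  0.2236] toolx yaw 21.82 z [-0.001  0.002 -1.   ] F [ 0.08 -0.28  0.03] op 0.094 gf 0.0
shift units [ 1.3877 -0.7115  0.3138] turn about tool z units -0.0038 mod half turn -0.0038 j6 -0.103
```

```bash
python3 -m pendant '[[[0.9,-0.46,0,-0.004],[0.9,-0.46,0,-0.004],[0.9,-0.46,0,-0.004],[0.9,-0.46,0,-0.004],[0.9,-0.46,0,-0.004],[0.9,-0.46,0,-0.004],[0.9,-0.46,0,-0.004],[0.9,-0.46,0,-0.004]]]' 1 20; python3 go.py "[.5114,-.1571,.13,23.2]"
```

```text
time: 0.9
tcp_pos: [0.4044, -0.2812, 0.4043]
tcp_rot: [-3.076, -0.638, 0.002]
wrist_force: [-0.3, -0.2, 0.0]
opening: 0.0942
gripper_force: 0.0
t 0.9 grasp [ 0.4042 -0.2812  0.2243] toolx yaw 23.44 z [-0.001 -0.    -1.   ] F [-0.33 -0.23  0.02] op 0.0942 gf 0.0
shift units [ 0.4927 -0.2372  0.3138] turn about tool z units 0.0007 mod half turn 0.0007 j6 0.439
```

```bash
python3 -m pendant '[[[0.493,-0.237,0.1,0],[0.493,-0.237,0.1,0],[0.493,-0.237,0.1,0],[0.493,-0.237,0.2,0],[0.493,-0.237,0.31,0],[0.493,-0.237,0.31,0],[0.493,-0.237,0.31,0]]]'; python3 go.py "[.5114,-.1571,.06,23.2]"
```

```text
time: 1.6
tcp_pos: [0.511, -0.16, 0.3114]
tcp_rot: [-3.077, -0.629, 0.003]
wrist_force: [0.7, -0.2, 0.9]
opening: 0.0941
gripper_force: 0.0
t 1.6 grasp [ 0.5107 -0.1599  0.1314] toolx yaw 23.12 z [-0.002  0.    -1.   ] F [ 0.69 -0.22  0.91] op 0.0941 gf 0.0
shift units [ 0.0062 -0.0076  0.238 ] turn about tool z units -0.0002 mod half turn -0.0002 j6 0.758
```

```bash
python3 -m pendant '[[[0.004,-0.006,0.1,0],[0.004,-0.006,0.2,0],[0.004,-0.006,0.238,0],[0.004,-0.006,0.238,0],[0.004,-0.006,0.238,0]]]'; python3 go.py "[.5114,-.1571,.06,23.2]"
```

```text
time: 2.1
tcp_pos: [0.5125, -0.1572, 0.2424]
tcp_rot: [3.075, 0.631, 0.004]
wrist_force: [-0.0, -0.2, 0.5]
opening: 0.094
gripper_force: 0.0
t 2.1 grasp [ 0.5131 -0.1575  0.0624] toolx yaw 23.2 z [ 0.003 -0.001 -1.   ] F [-0.02 -0.24  0.47] op 0.094 gf 0.0
shift units [-0.0047 -0.0034  0.0081] turn about tool z units -0.0 mod half turn -0.0 j6 0.763
```

```bash
python3 -m pendant '[[[-0.003,-0.001,0.007,0],[-0.003,-0.001,0.007,0],[-0.003,-0.001,0.007,0],[-0.003,-0.001,0.007,0],[-0.003,-0.001,0.007,0],[-0.003,-0.001,0.007,0],[-0.003,-0.001,0.007,0],[-0.003,-0.001,0.007,0]]]' 0 3; python3 go.py "[.5114,-.1571,.06,23.2]"
```

```text
time: 2.9
tcp_pos: [0.511, -0.1564, 0.2381]
tcp_rot: [3.077, 0.633, -0.0]
wrist_force: [0.7, -1.1, 0.7]
opening: 0.0336
gripper_force: 0.0
t 2.9 grasp [ 0.511  -0.1564  0.0581] toolx yaw 23.26 z [-0. -0. -1.] F [ 0.66 -1.05  0.68] op 0.0336 gf 0.0
shift units [ 0.0002  0.0027 -0.0063] turn about tool z units 0.0002 mod half turn 0.0002 j6 0.762
```

```bash
python3 -m pendant '[[[0,0,-0.004,0],[0,0,-0.004,0],[0,0,-0.004,0],[0,0,-0.004,0]]]'; python3 go.py "[.5114,-.1571,.06,23.2]"
```

```text
time: 3.3
tcp_pos: [0.5111, -0.1564, 0.2396]
tcp_rot: [3.077, 0.633, 0.001]
wrist_force: [0.1, 0.4, 0.0]
opening: 0.0181
gripper_force: 3.0
t 3.3 grasp [ 0.5112 -0.1565  0.0596] toolx yaw 23.26 z [ 0. -0. -1.] F [0.09 0.43 0.04] op 0.0181 gf 3.0
shift units [-0.0003  0.0021 -0.0015] turn about tool z units 0.0002 mod half turn 0.0002 j6 0.762
```

```bash
python3 -m pendant '[[[-0.002,0,-0.035,0],[-0.006,0,-0.07,0],[-0.013,0,-0.105,0],[-0.024,0,-0.14,0],[-0.038,0,-0.172,0],[-0.054,0,-0.203,0],[-0.054,0,-0.203,0],[-0.054,0,-0.203,0]]]'; python3 go.py "[.5114,-.1571,.06,23.2]"; cat > snap.py <<'E'
import sys;from h import *;from cell import cams
k=sys.argv[1];I=[]
c=tuple(map(int,sys.argv[2].split(",")))
for n in("top","side"):
    d=cams.get_image(n);np.savez(f"{n}{k}.npz",**d)
    X=np.array(c)/1000.;u,v=proj(d,X).astype(int);x0=max(0,min(512-120,u-60));y0=max(0,min(384-120,v-60))
    I.append(cv2.resize(d["frame"][y0:y0+120,x0:x0+120,::-1],(400,400),interpolation=cv2.INTER_CUBIC));print(n,x0,y0)
cv2.imwrite(f"pics/{k}.png",np.hstack(I))
E
python3 snap.py p1 460,-180,90
```

```text
time: 4.1
tcp_pos: [0.4961, -0.163, 0.3007]
tcp_rot: [3.076, 0.633, 0.001]
wrist_force: [-0.1, -0.6, -0.8]
opening: 0.0177
gripper_force: 3.0
t 4.1 grasp [ 0.4962 -0.1631  0.1207] toolx yaw 23.24 z [ 0.001 -0.001 -1.   ] F [-0.14 -0.64 -0.79] op 0.0177 gf 3.0
shift units [0.0542 0.0015 0.2025] turn about tool z units 0.0001 mod half turn 0.0001 j6 0.739
top 307 156
side 249 79
```

View pics/p1.png

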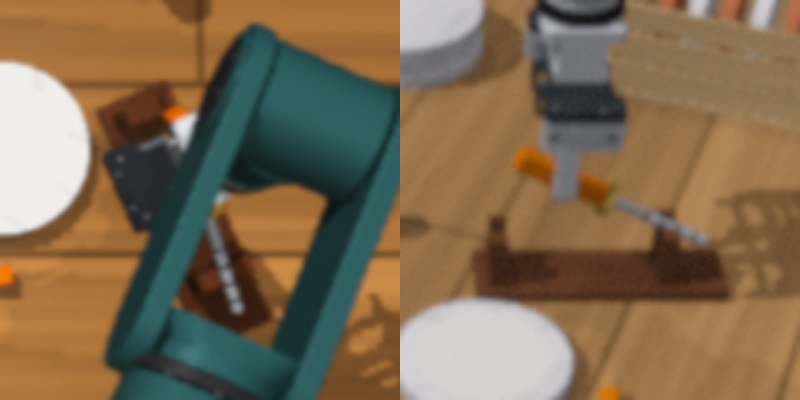

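The rod pivots in the grip as intended: in the side crop it rests in the front notch at about 30°, tip at (705,240). I'll continue to 40° and then grip hard.

```bash
python3 -m pendant '[[[-0.019,0,-0.03,0],[-0.041,0,-0.058,0],[-0.041,0,-0.058,0],[-0.041,0,-0.058,0]]]' && python3 -m pendant '[[[0,0,0,0],[0,0,0,0],[0,0,-0.1,0],[0,0,-0.2,0],[0,0,-0.3,0],[0,0,-0.4,0],[0,0,-0.4,0]]]' 0 40;  python3 go.py "[.5114,-.1571,.3,-11.3]"; python3 snap.py p2 450,-185,240
```

```text
time: 4.6
tcp_pos: [0.4848, -0.1679, 0.3184]
tcp_rot: [3.076, 0.632, 0.002]
wrist_force: [0.4, -0.4, -0.6]
opening: 0.0181
gripper_force: 3.0
time: 5.3
tcp_pos: [0.4853, -0.1676, 0.4423]
tcp_rot: [3.072, 0.633, 0.012]
wrist_force: [-0.1, -0.6, -1.7]
opening: 0.0176
gripper_force: 40.0
t 5.3 grasp [ 0.4868 -0.1683  0.2623] toolx yaw 23.27 z [ 0.008 -0.004 -1.   ] F [-0.12 -0.6  -1.67] op 0.0176 gf 40.0
shift units [ 0.0908 -0.001  -0.1251] turn about tool z units 0.096 mod half turn 0.096 j6 0.722
top 322 158
side 258 36
```

View pics/p2.png

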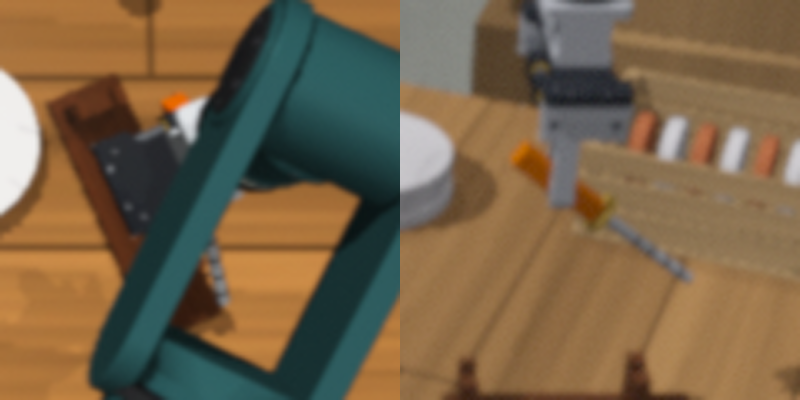

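```bash
python3 - <<'E'
from h import *
T=load("topp2.npz");S=load("sidep2.npz")
x,e=tri(T,(388.4,248.7),S,(344.2,119.2));print(x,e)
g=np.array([.4868,-.1683,.2623]);y=np.radians(23.27);n=np.array([-np.sin(y),np.cos(y),0]);h=np.array([np.cos(y),np.sin(y),0])
for uv in((344.2,119.2),(294,82.5),(317.,100.)):
    c,v=dirs(S,uv);q=c+v*((g-c)@n)/(v@n)-g;print(uv,"along",q@h,"z",q[2],np.degrees(np.arctan2(q[2],q@h)),np.linalg.norm(q))
E
```

```text
[ 0.37160124 -0.21783416  0.16296898] [np.float64(0.0006570171812456049), np.float64(0.0006570171812455382)]
(344.2, 119.2) along -0.12471814624458008 z -0.09928483676127986 -141.47762551772396 0.159411714793482
(294, 82.5) along 0.0344774029762789 z 0.020931580244799464 31.26236115595086 0.040333886095108726
(317.0, 100.0) along -0.03609385849756679 z -0.03439054562462096 -136.38432961284502 0.04985455094172959
```

```bash
python3 go.py "[.6276,.2068,.30,-11.3]"; python3 -m pendant '[[[0.1,-0.16,-0.1,0.02],[0.2,-0.32,-0.12,0.04],[0.3,-0.48,-0.12,0.06],[0.4,-0.64,-0.12,0.08],[0.4,-0.8,-0.12,0.096],[0.4,-0.9,-0.12,0.096],[0.4,-0.9,-0.12,0.096],[0.4,-0.9,-0.12,0.096]]]';python3 go.py "[.6276,.2068,.30,-11.3]"
```

```text
t 5.4 grasp [ 0.4849 -0.1675  0.257 ] toolx yaw 23.27 z [ 0.  0. -1.] F [ 0.44 -0.48 -1.73] op 0.0175 gf 40.0
shift units [ 0.9298 -0.9583 -0.1432] turn about tool z units 0.096 mod half turn 0.096 j6 0.721
time: 6.2
tcp_pos: [0.488, 0.1294, 0.4711]
tcp_rot: [3.126, -0.303, -0.006]
wrist_force: [0.2, 0.3, -1.7]
opening: 0.0181
gripper_force: 40.0
t 6.2 grasp [0.4873 0.1293 0.2911] toolx yaw -11.08 z [-0.004 -0.001 -1.   ] F [ 0.21  0.35 -1.72] op 0.0181 gf 40.0
shift units [ 0.4092 -0.3435 -0.0318] turn about tool z units 0.0006 mod half turn 0.0006 j6 1.911
```

```bash
python3 -m pendant '[[[0.2,-0.17,0,0],[0.3,-0.3,0,0],[0.409,-0.343,0,0],[0.409,-0.343,0.1,0],[0.409,-0.343,0.1,0],[0.409,-0.343,0.1,0],[0.409,-0.343,0.1,0]]]';python3 go.py "[.6276,.2068,.2555,-11.3]"; python3 snap.py p3 560,220,200;python3 go.py "[.6276,.2068,.2555,-11.3]"
```

```text
time: 6.9
tcp_pos: [0.6284, 0.2032, 0.4453]
tcp_rot: [-3.126, 0.312, -0.002]
wrist_force: [-0.6, 0.2, -1.8]
opening: 0.0178
gripper_force: 40.0
t 6.9 grasp [0.6286 0.2032 0.2653] toolx yaw -11.4 z [ 0.002 -0.    -1.   ] F [-0.59  0.19 -1.84] op 0.0178 gf 40.0
shift units [-0.0058 -0.011   0.0328] turn about tool z units -0.0003 mod half turn -0.0003 j6 1.997
top 165 117
side 166 122
t 7.0 grasp [0.6287 0.2038 0.2666] toolx yaw -11.35 z [ 0.004  0.001 -1.   ] F [ 0.42 -0.47 -1.58] op 0.0174 gf 40.0
shift units [-0.0057 -0.009   0.037 ] turn about tool z units -0.0001 mod half turn -0.0001 j6 1.997
```

View pics/p3.png

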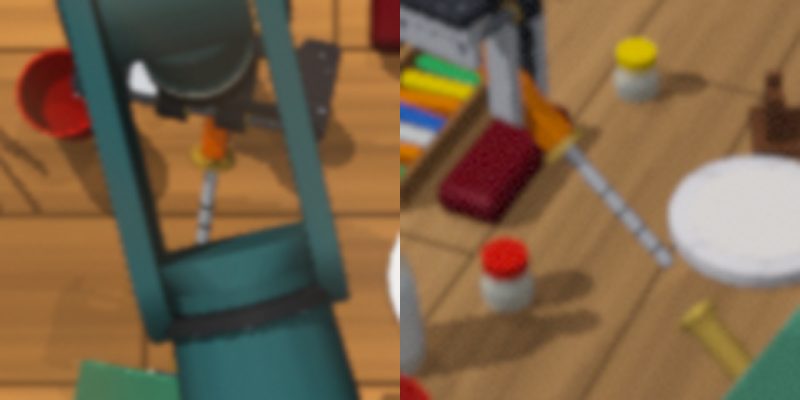

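The top crop shows the rod pointing at the tank with the collar at (212,158). In the side crop the tip is at (667,262), short of the tube mouth at (697,315). I'll measure the tip against the tube axis.

```bash
python3 - <<'E'
from h import *
S=load("sidep3.npz")
g=np.array([.6287,.2038,.2665]);y=np.radians(-11.3);n=np.array([-np.sin(y),np.cos(y),0]);h=np.array([np.cos(y),np.sin(y),0])
R=[]
for uv in((245.9,200.4),(216.2,166.8)):
    c,v=dirs(S,uv);q=c+v*((g-c)@n)/(v@n);R.append(q);q=q-g;print(uv,"along",q@h,"z",q[2],np.degrees(np.arctan2(-q[2],-q@h)),np.linalg.norm(q))
d=R[1]-R[0];print("rod dir",np.degrees(np.arctan2(d[2],d@h)),np.linalg.norm(d))
M=np.array([.4815,.2358,.136]);a=np.r_[h[:2]*np.cos(np.radians(40)),np.sin(np.radians(40))];x=np.array([h[0]*a[2],h[1]*a[2],-np.cos(np.radians(40))])
t=R[0]-M;print("tip",R[0],"in tube: x,y,z",t@x,t@n,t@a)
c,v=dirs(S,(246,200.4));print(c)
E
```

```text
(245.9, 200.4) along -0.12413799886418707 z -0.0978360654258929 38.24247256504741 0.15805738976721243
(216.2, 166.8) along -0.04053037632852354 z -0.03377588266364401 39.80604584457114 0.05275909073363556
rod dir 37.459345520918966 0.105327781527946
tip [0.50696846 0.22812436 0.16866393] in tube: x,y,z -0.008001809622239805 -0.0025363966409931017 0.04127987593138882
[0.21979896 0.95049133 0.89099413]
```

```bash
python3 go.py "[.6070,.2107,.2370,-11.3]"
```

```text
t 7.0 grasp [0.6287 0.2038 0.2666] toolx yaw -11.35 z [ 0.004  0.001 -1.   ] F [ 0.42 -0.47 -1.58] op 0.0174 gf 40.0
shift units [-0.0758 -0.0081  0.0984] turn about tool z units -0.0001 mod half turn -0.0001 j6 1.997
```

```bash
python3 -m pendant '[[[0,-0.008,0.025,0],[-0.03,-0.008,0.055,0],[-0.055,-0.008,0.08,0],[-0.076,-0.008,0.098,0],[-0.076,-0.008,0.098,0],[-0.076,-0.008,0.098,0],[-0.076,-0.008,0.098,0],[-0.076,-0.008,0.098,0]]]';python3 go.py "[.6070,.2107,.2370,-11.3]"; python3 snap.py p4 490,230,150;python3 go.py "[.6070,.2107,.2370,-11.3]"
```

```text
time: 7.8
tcp_pos: [0.6073, 0.2114, 0.4148]
tcp_rot: [-3.126, 0.31, -0.002]
wrist_force: [-0.7, 0.1, -2.2]
opening: 0.0179
gripper_force: 40.0
t 7.8 grasp [0.6075 0.2114 0.2348] toolx yaw -11.31 z [ 0.001  0.    -1.   ] F [-0.65  0.06 -2.18] op 0.0179 gf 40.0
shift units [-0.0013  0.0028 -0.0074] turn about tool z units -0.0 mod half turn -0.0 j6 2.015
top 163 145
side 192 148
t 7.9 grasp [0.6074 0.2114 0.2345] toolx yaw -11.31 z [ 0.001  0.    -1.   ] F [-0.3   0.49 -1.83] op 0.0179 gf 40.0
shift units [-0.0009  0.0026 -0.0083] turn about tool z units -0.0 mod half turn -0.0 j6 2.015
```

View pics/p4.png

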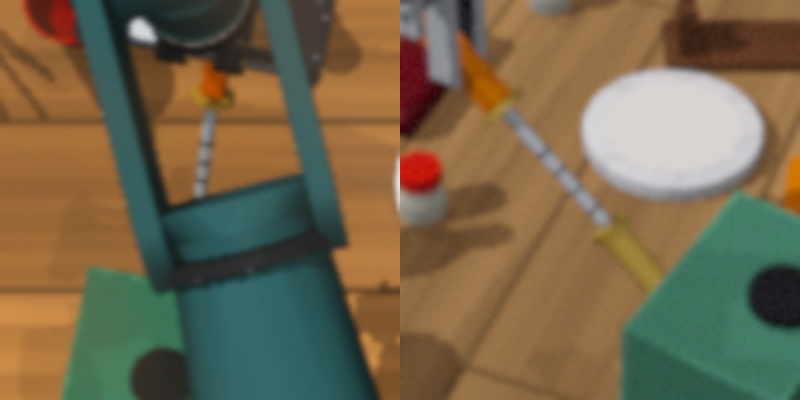

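The side crop shows the tip at the tube mouth, at about (605,225) and in line with the tube. Now I'll insert with a moderate grip.

```bash
python3 go.py "[.5641,.2193,.2067,-11.3]"; python3 -m pendant '[[[0,0,0,0],[-0.03,0,0.015,0],[-0.06,0,0.035,0],[-0.09,0,0.056,0],[-0.12,0.001,0.075,0],[-0.146,0.002,0.093,0],[-0.146,0.002,0.093,0]]]' 0 12;python3 go.py "[.5191,.2283,.1681,-11.3]"
```

```text
t 7.9 grasp [0.6074 0.2114 0.2345] toolx yaw -11.31 z [ 0.001  0.    -1.   ] F [-0.3   0.49 -1.83] op 0.0179 gf 40.0
shift units [-0.1468  0.0026  0.0927] turn about tool z units -0.0 mod half turn -0.0 j6 2.015
time: 8.6
tcp_pos: [0.5633, 0.2198, 0.3856]
tcp_rot: [3.126, -0.309, -0.003]
wrist_force: [0.4, 0.4, -1.8]
opening: 0.0178
gripper_force: 12.0
t 8.6 grasp [0.563  0.2197 0.2056] toolx yaw -11.27 z [-0.002 -0.    -1.   ] F [ 0.45  0.36 -1.82] op 0.0178 gf 12.0
shift units [-0.1488  0.0005  0.1251] turn about tool z units 0.0001 mod half turn 0.0001 j6 2.046
```

```bash
python3 -m pendant '[[[-0.025,0,0.021,0],[-0.05,0,0.042,0],[-0.075,0,0.063,0],[-0.1,0,0.084,0],[-0.125,0,0.105,0],[-0.135,0,0.113,0],[-0.135,0,0.113,0],[-0.135,0,0.113,0]]]';python3 go.py "[.5191,.2283,.1681,-11.3]"
```

```text
time: 9.4
tcp_pos: [0.5243, 0.2274, 0.3527]
tcp_rot: [3.126, -0.309, 0.001]
wrist_force: [0.3, 0.9, -0.7]
opening: 0.0181
gripper_force: 12.0
t 9.4 grasp [0.5244 0.2274 0.1727] toolx yaw -11.3 z [ 0.001 -0.    -1.   ] F [ 0.34  0.92 -0.66] op 0.0181 gf 12.0
shift units [-0.018   0.0006  0.0152] turn about tool z units -0.0 mod half turn -0.0 j6 2.078
```

Now press slowly past the nominal end, watching the force.

```bash
python3 -m pendant '[[[-0.009,0,0.0075,0],[-0.018,0,0.015,0],[-0.022,0,0.0185,0],[-0.022,0,0.0185,0],[-0.022,0,0.0185,0]]]';python3 go.py;python3 snap.py p5 500,230,150
```

```text
time: 9.9
tcp_pos: [0.5192, 0.2282, 0.3499]
tcp_rot: [-3.125, 0.311, -0.014]
wrist_force: [4.6, -2.5, 5.4]
opening: 0.0181
gripper_force: 12.0
t 9.9 grasp [0.5207 0.2282 0.1699] toolx yaw -11.35 z [ 0.009  0.    -1.   ] F [ 4.58 -2.46  5.36] op 0.0181 gf 12.0
top 163 141
side 188 147
```

View pics/p5.png

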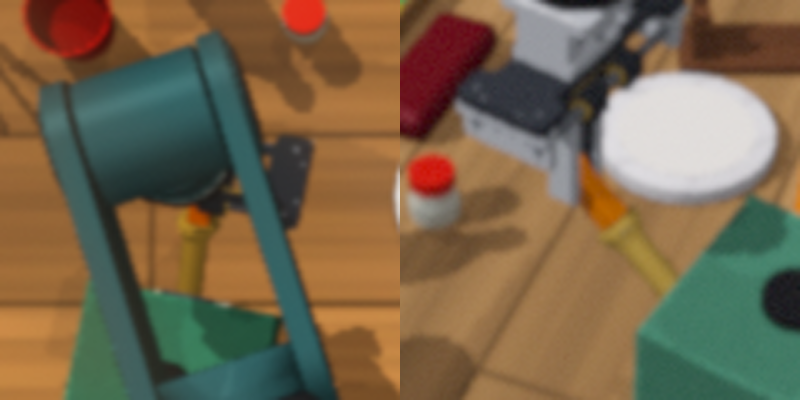

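The collar is on the mouth at (620,232) in the side crop, with about 7 N of push along the tube. Hold, then withdraw.

```bash
python3 -m pendant '[[[-0.002,0,0.002,0],[-0.004,0,0.003,0],[-0.004,0,0.003,0],[-0.004,0,0.003,0],[-0.004,0,0.003,0],[-0.004,0,0.003,0]]]'; python3 go.py; python3 -m pendant '[[[0.03,0,-0.025,0],[0.07,0,-0.058,0],[0.11,0,-0.092,0],[0.15,0,-0.126,0],[0.19,0,-0.159,0],[0.23,0,-0.193,0],[0.27,0,-0.227,0],[0.27,0,-0.227,0]]]' 0 15;python3 go.py
```

```text
time: 10.6
tcp_pos: [0.5185, 0.2283, 0.35]
tcp_rot: [-3.125, 0.311, -0.018]
wrist_force: [5.8, -3.0, 7.8]
opening: 0.0178
gripper_force: 12.0
t 10.6 grasp [0.5206 0.2283 0.17  ] toolx yaw -11.37 z [ 0.012  0.    -1.   ] F [ 5.75 -2.99  7.81] op 0.0178 gf 12.0
time: 11.4
tcp_pos: [0.5972, 0.2128, 0.4142]
tcp_rot: [-3.126, 0.311, 0.0]
wrist_force: [0.2, 0.3, -1.2]
opening: 0.018
gripper_force: 15.0
t 11.4 grasp [0.5972 0.2129 0.2342] toolx yaw -11.35 z [-0.  0. -1.] F [ 0.25  0.25 -1.23] op 0.018 gf 15.0
```

```bash
python3 -m pendant '[[[0.05,0,-0.042,0],[0.1,0,-0.084,0],[0.15,0,-0.13,0],[0.18,0,-0.2,0],[0.18,0,-0.25,0],[0.18,0,-0.25,0]]]' 0 40;python3 go.py "[.485,-.1675,.30,23.2]"
```

```text
time: 12.0
tcp_pos: [0.6489, 0.2027, 0.4905]
tcp_rot: [-3.125, 0.309, -0.002]
wrist_force: [-0.2, -0.1, -0.5]
opening: 0.0177
gripper_force: 40.0
t 12.0 grasp [0.6492 0.2029 0.3105] toolx yaw -11.28 z [ 0.002  0.001 -1.   ] F [-0.22 -0.13 -0.54] op 0.0177 gf 40.0
shift units [-0.2952  1.3179  0.033 ] turn about tool z units -0.0958 mod half turn -0.0958 j6 1.987
```

```bash
python3 -m pendant '[[[0,0.16,0,0],[-0.05,0.32,0,-0.02],[-0.1,0.48,0,-0.04],[-0.15,0.64,0,-0.06],[-0.18,0.8,0,-0.08],[-0.22,0.96,0,-0.096],[-0.22,0.98,0,-0.096],[-0.22,0.98,0,-0.096]]]';python3 go.py "[.485,-.1675,.30,23.2]"
```

```text
time: 12.8
tcp_pos: [0.5259, -0.0737, 0.4878]
tcp_rot: [-3.076, -0.628, 0.003]
wrist_force: [0.0, 0.3, -2.1]
opening: 0.0178
gripper_force: 40.0
t 12.8 grasp [ 0.5255 -0.0735  0.3078] toolx yaw 23.08 z [-0.002  0.001 -1.   ] F [ 0.    0.28 -2.12] op 0.0178 gf 40.0
shift units [-0.2471  0.2355  0.0259] turn about tool z units -0.0003 mod half turn -0.0003 j6 0.922
```

```bash
python3 -m pendant '[[[-0.12,0.12,0.02,0],[-0.247,0.235,0.03,0],[-0.247,0.235,0.1,0],[-0.247,0.235,0.2,0],[-0.247,0.235,0.3,0],[-0.247,0.235,0.4,0],[-0.247,0.235,0.475,0],[-0.247,0.235,0.475,0]]]';python3 go.py "[.4848,-.1676,.139,23.2]";python3 snap.py p6 440,-180,110;python3 go.py "[.4848,-.1676,.139,23.2]"
```

```text
time: 13.6
tcp_pos: [0.4861, -0.1648, 0.3413]
tcp_rot: [-3.07, -0.635, 0.012]
wrist_force: [0.2, 0.6, -1.6]
opening: 0.0179
gripper_force: 40.0
t 13.6 grasp [ 0.4845 -0.1638  0.1614] toolx yaw 23.37 z [-0.009  0.005 -1.   ] F [ 0.22  0.6  -1.58] op 0.0179 gf 40.0
shift units [-0.0035  0.0127  0.0744] turn about tool z units 0.0005 mod half turn 0.0005 j6 0.725
top 309 163
side 256 75
t 13.7 grasp [ 0.4868 -0.1655  0.1662] toolx yaw 23.35 z [-0.001  0.001 -1.   ] F [-0.48  0.14 -1.15] op 0.0177 gf 40.0
shift units [-0.0088  0.004   0.0906] turn about tool z units 0.0004 mod half turn 0.0004 j6 0.725
```

View pics/p6.png

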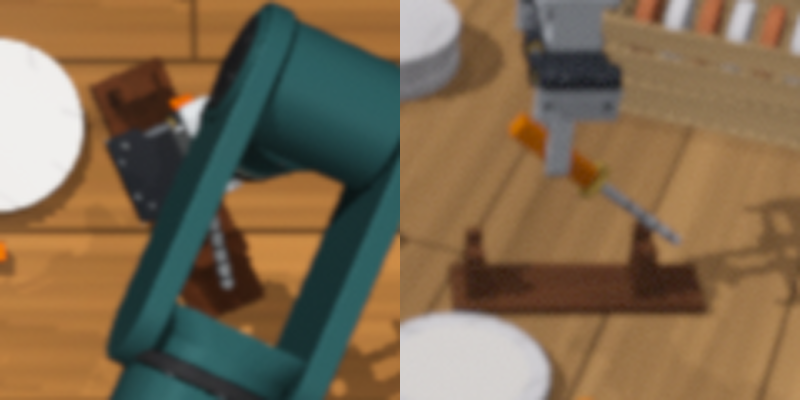

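The rod is still firmly held and tilted above the rack, with its tip past the front block at (677,240). Lower it, loosen the grip, and run the arc back to level.

```bash
python3 -m pendant '[[[-0.006,0.004,0.03,0],[-0.006,0.004,0.06,0],[-0.006,0.004,0.085,0],[-0.006,0.004,0.085,0],[-0.006,0.004,0.085,0]]]';python3 go.py;  python3 -m pendant '[[[0,0,0,0],[0,0,0,0],[0,0,0,0]]]' 0 3; python3 go.py "[.5112,-.1565,.0596,23.2]"
```

```text
time: 14.2
tcp_pos: [0.4849, -0.1689, 0.3209]
tcp_rot: [-3.077, -0.632, 0.002]
wrist_force: [-1.6, -0.0, -1.1]
opening: 0.0173
gripper_force: 40.0
t 14.2 grasp [ 0.4846 -0.1689  0.1409] toolx yaw 23.23 z [-0.002 -0.    -1.   ] F [-1.59 -0.02 -1.09] op 0.0173 gf 40.0
time: 14.5
tcp_pos: [0.4854, -0.1687, 0.3214]
tcp_rot: [3.077, 0.633, 0.001]
wrist_force: [-1.5, -0.2, -0.5]
opening: 0.0177
gripper_force: 3.0
t 14.5 grasp [ 0.4855 -0.1687  0.1414] toolx yaw 23.25 z [ 0.001 -0.    -1.   ] F [-1.55 -0.16 -0.48] op 0.0177 gf 3.0
shift units [ 0.0947 -0.0036  0.2727] turn about tool z units 0.0001 mod half turn 0.0001 j6 0.72
```

```bash
python3 -m pendant '[[[0.022,-0.002,0.035,0],[0.041,-0.003,0.066,0],[0.057,-0.003,0.1,0],[0.071,-0.003,0.132,0],[0.082,-0.003,0.166,0],[0.089,-0.003,0.2,0],[0.093,-0.003,0.234,0],[0.093,-0.003,0.234,0]]]'; python3 go.py "[.5112,-.1565,.0596,23.2]"
```

```text
time: 15.3
tcp_pos: [0.5101, -0.1566, 0.2487]
tcp_rot: [-3.075, -0.633, 0.005]
wrist_force: [0.1, 0.1, -1.3]
opening: 0.0183
gripper_force: 3.0
t 15.3 grasp [ 0.5095 -0.1563  0.0687] toolx yaw 23.27 z [-0.003  0.001 -1.   ] F [ 0.06  0.08 -1.3 ] op 0.0183 gf 3.0
shift units [0.0052 0.003  0.0304] turn about tool z units 0.0002 mod half turn 0.0002 j6 0.761
```

```bash
python3 -m pendant '[[[0.003,0.001,0.015,0],[0.003,0.001,0.03,0],[0.003,0.001,0.033,0],[0.003,0.001,0.033,0]]]'; python3 go.py; python3 -m pendant '[[[0,0,0,0],[0,0,0,0],[0,0,0,0],[0,0,0,0]]]' 0.3; python3 -m pendant '[[[0,0,0,0],[0,0,0,0],[0,0,0,0],[0,0,0,0],[0,0,0,0],[0,0,0,0]]]' 0 40; python3 go.py "[.5112,-.1565,.06,23.2]"
```

```text
time: 15.7
tcp_pos: [0.5116, -0.1569, 0.2418]
tcp_rot: [3.076, 0.633, 0.002]
wrist_force: [-1.2, -0.1, 2.3]
opening: 0.018
gripper_force: 3.0
t 15.7 grasp [ 0.5119 -0.1569  0.0618] toolx yaw 23.25 z [ 0.001 -0.    -1.   ] F [-1.23 -0.12  2.28] op 0.018 gf 3.0
time: 16.1
tcp_pos: [0.5115, -0.1568, 0.2409]
tcp_rot: [3.077, 0.633, -0.0]
wrist_force: [-0.8, -0.2, -0.5]
opening: 0.0284
gripper_force: 0.0
time: 16.7
tcp_pos: [0.5115, -0.1568, 0.2409]
tcp_rot: [3.077, 0.633, -0.0]
wrist_force: [0.3, 1.1, -0.6]
opening: 0.0175
gripper_force: 40.0
t 16.7 grasp [ 0.5115 -0.1568  0.0609] toolx yaw 23.26 z [-0. -0. -1.] F [ 0.27  1.06 -0.6 ] op 0.0175 gf 40.0
shift units [-0.0004 -0.0013  0.0032] turn about tool z units 0.0002 mod half turn 0.0002 j6 0.761
```

```bash
python3 -m pendant '[[[0,0,-0.1,0],[0,0,-0.2,0],[0,0,-0.3,0],[0,0,-0.34,0],[0,0,-0.34,0]]]'; python3 go.py "[.6627,.0493,.135,23.2]"
```

```text
time: 17.2
tcp_pos: [0.5119, -0.1569, 0.345]
tcp_rot: [3.075, 0.633, 0.005]
wrist_force: [0.1, -0.1, -1.7]
opening: 0.0177
gripper_force: 40.0
t 17.2 grasp [ 0.5126 -0.1572  0.165 ] toolx yaw 23.26 z [ 0.004 -0.002 -1.   ] F [ 0.12 -0.06 -1.74] op 0.0177 gf 40.0
shift units [ 0.7313 -0.4351  0.1007] turn about tool z units 0.0002 mod half turn 0.0002 j6 0.761
```

```bash
python3 -m pendant '[[[0.12,-0.07,0,0],[0.24,-0.14,0,0],[0.36,-0.21,0,0],[0.48,-0.29,0,0],[0.6,-0.36,0,0],[0.7,-0.42,0.03,0],[0.73,-0.435,0.1,0],[0.73,-0.435,0.1,0]]]'; python3 -m pendant '[[[0,0,0,0],[0,0,0,0],[0,0,0,0]]]';python3 go.py "[.6627,.0493,.125,23.2]"; python3 snap.py p7 590,10,130
```

```text
time: 18.0
tcp_pos: [0.6606, 0.0513, 0.3057]
tcp_rot: [-3.074, -0.637, 0.018]
wrist_force: [-1.0, -0.4, -2.9]
opening: 0.0179
gripper_force: 40.0
time: 18.3
tcp_pos: [0.661, 0.0485, 0.3143]
tcp_rot: [3.077, 0.631, 0.003]
wrist_force: [0.2, 0.6, -1.5]
opening: 0.0172
gripper_force: 40.0
t 18.3 grasp [0.6613 0.0485 0.1343] toolx yaw 23.18 z [ 0.002 -0.    -1.   ] F [ 0.24  0.55 -1.53] op 0.0172 gf 40.0
shift units [ 0.0053 -0.0007  0.0309] turn about tool z units -0.0001 mod half turn -0.0001 j6 1.154
top 242 110
side 187 93
```

View pics/p7.png

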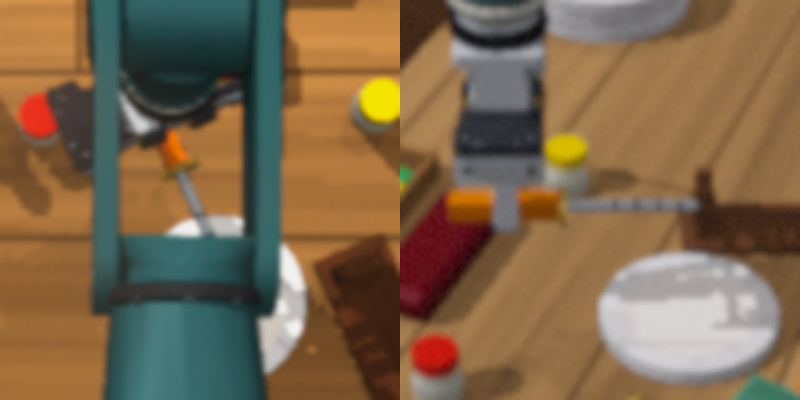

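The rod looks level in the side crop, with the tip at (698,204) and the disc below it. I'll check it numerically.

```bash
python3 - <<'E'
from h import *
S=load("sidep7.npz")
g=np.array([.6613,.0485,.1343]);y=np.radians(23.2);n=np.array([-np.sin(y),np.cos(y),0]);h=np.array([np.cos(y),np.sin(y),0])
for uv in((276.2,153.9),(187+168/3.333-.3,93+206/3.333-.3),(187+48/3.333,93+205/3.333-.3)):
    c,v=dirs(S,uv);q=c+v*((g-c)@n)/(v@n);print(q,(q-g)@h,np.degrees(np.arctan2(q[2]-g[2],abs((q-g)@h))), np.hypot(q[0]-.5147,q[1]+.0141))
E
```

```text
[ 0.51388738 -0.01468113  0.13459214] -0.16038183957566648 0.10436688917041073 0.0009990272994553685
[0.61401707 0.02823451 0.13332048] -0.05144283482191617 -1.090836360044759 0.10796338156714186
[0.70499494 0.06722768 0.13511808] 0.04753917959814924 0.9858739898757279 0.20694529453309699
```

Level to within about 1°, with the tip 1 mm from the disc's centre. I'll lower 15 mm to about 10 cm above the disc, settle, and hand in.

```bash
python3 -m pendant '[[[0,0,0.02,0],[0,0,0.04,0],[0,0,0.05,0],[0,0,0.05,0],[0,0,0.05,0],[0,0,0.05,0],[0,0,0.05,0],[0,0,0.05,0]]]'; python3 go.py; python3 -c "
from cell import r;print(r.hand_in())"
```

```text
time: 19.2
tcp_pos: [0.6612, 0.0496, 0.2983]
tcp_rot: [3.077, 0.633, 0.001]
wrist_force: [-0.3, -0.0, -2.2]
opening: 0.0178
gripper_force: 40.0
t 19.2 grasp [0.6613 0.0496 0.1183] toolx yaw 23.26 z [ 0.001 -0.    -1.   ] F [-0.33 -0.03 -2.17] op 0.0178 gf 40.0
the job is handed in; nothing more can be done
None
```

I handed the job in at 19.2 s, but hand-in returned no verdict: the rod went into the green tank's dip tube until the collar stopped on the mouth, was drawn right out, and is now held level about 10 cm above the disc, its tip about 1 mm from the centre before the last 15 mm descent.

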